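Sort the loose vials and spare parts into their trays

ROBOT

A 6-joint arm with a two-finger parallel gripper is mounted at the origin on a cart in front of the work surface, level with it; the furniture and walls round the work are solid. World frame = base frame: x ahead of the robot, y to its left, z up, the work surface at z = 0. Lengths are in m, angles in degrees, forces in N, time in s.
With the tool pointing down it reaches from about 0.4 to 0.825 m from the base axis. Payload 7 kg.
Tool frame: the origin (TCP) lies at the very end of the fingers, on their centre line; the grasp point (between the pads) lies 19 mm behind it; x points along the fingers, z is the direction in which the jaws open and shut, and the axes are right-handed (so a half turn about x gives the same grasp; the last joint's range is limited). The gripper opens to 88 mm and grips with 3 to 60 N. Pads are 19 mm wide; open, the fingers measure 130 mm over their backs; the gripper's body (78 mm by 193 mm) begins 47 mm behind the grasp point.
Start: joints at [80.048, 20.546, 0.682, 0, -70.136, -16.507], TCP at [0.301, 0.604, 0.205] pointing down, gripper open.
Joint ranges: [-176.03, 176.03], [-82.01, 121.73], [-58.28, 71.71], [-173.87, 95.51], [-174.79, -0.11], [-173.66, 173.66]. Speed limits (degrees/s): [136.94, 136.94, 172.46, 180, 180, 180].

INTERFACE

Orientations are given as [roll, pitch, yaw] about the fixed x, y, z axes, in that order (R = Rz(yaw) Ry(pitch) Rx(roll)).
In Python, from plant import * gives the robot as it stands.
- The arm moves only by the tool arm_command, never from a script. Its argument "commands" is one flat list of numbers, 5 for each row, row after row: the shift along the tool's x, y, z in mm, then the turn about the tool's x in degrees, then the opening in per cent of the stroke, from 0 (shut) to 100 (fully open). A call has 1 to 5 rows; each row shifts and turns the pose as measured when the row begins, along the tool's axes as they then stand; what a row does not reach is not made up. A row lasts 1/8 s, in which the tool goes at most 62.5 mm and 10.7 degrees, less where a joint would pass 70% of its speed; a pose out of reach is approached as far as the arm can. A call is refused whole if a number of a shift passes 62.5 or a number of a turn 10.7, either way. A call with a gripper value outside its range is refused whole. The fingers move at their own pace and stop on an object; the grip force is fixed at half the most. Time passes only in rows, so rows that do not move let the fingers close. It gives the time, the measured TCP pose, the force and the opening at its end, in the units of the state.
- get_obs(): the state, without advancing time (a new reading comes with each control period).
- snapshot(name): name is "side" or "top"; returns a dict with "frame" (400x640x3 uint8, blue, green, red), "fov_y" (degrees; the focal length in pixels is half the picture's height over the tangent of half this angle, whatever the lens; pixels are square), "cx", "cy" (the principal point, pixels), "world_to_cam" (4x4, takes a point from world to camera coordinates). Camera axes: x right, y up, looking along -z (the intrinsics and any distortion apply to the point x, -y, -z); pixel columns grow to the right and rows downward; lengths in m; the calibration is good to about 2 mm. A picture is of the moment at which its call begins. There is no depth.
- close_job(): hands the job in, once; it reports no verdict.
The state is a dict: "clock": time; "joint_pos": joint angles; "qvel": joint speeds; "tau": joint torques, N m; "tool_pos": TCP position; "orientation": TCP orientation; "force": force on the tool from outside, world axes, zero at the start; "moment": the same for the moment, N m; "opening": finger opening in m.
Only numpy, scipy, OpenCV 4.12 (cv2) and the standard library are available. Lean on these libraries where they do the work, as an engineer would, in place of code of your own. Each camera call takes 0.05 s, during which the arm holds its last target. There are 200 camera calls.

TASK

Sort the loose things on the bench into the low trays: stand the red-capped vial upright in the red tray and the black-capped vial upright in the black tray, put the spare knob flat (hub up, as it lies now) in the yellow tray, and lay the ear bar lengthwise, about the middle, in the blue tray. Leave the grey-capped vial and the tall blue-capped tube standing where they are.

Things in the scene. Friction and masses are not known exactly. Their poses are not given: they have to be found in the camera images.
- red_vial_mid (a point): Centre of the small glass vial with the red screw cap, standing upright, loose: 22 mm across, 51 mm tall (cap 20 mm across, top 9 mm); this point is on its axis, 25.5 mm above its underside; z axis is the vial's axis.
- black_vial_mid (a point): Centre of the small glass vial with the black screw cap; same size as the red-capped one, point on its axis 25.5 mm above its underside.
- knob_mid (a point): Centre of the spare pale knurled knob, lying loose, hub up: a base 24 mm across and 9 mm high, on it a hub 10 mm across up to 16 mm; point on its axis, 8 mm above its underside; z axis points up through the hub.
- ear_bar_mid (a point): Centre of the spare ear bar, a loose thin pale rod with scale rings lying on the bench, 8 mm thick, 86 mm long along its own y axis, pointed at its -y end (grip it within 20 mm of the centre, across x); point half-way along, 4 mm above its underside. It does not roll.
- grey_vial_mid (a point): Centre of the small vial with the grey cap (22 mm across, 51 mm tall, loose, standing): a bystander, leave it standing where it is. Point on its axis 25.5 mm above its underside.
- blue_tube_mid (a point): Centre of the tall tube with the blue cap (34 mm across, 110 mm tall, loose, standing): a bystander, leave it standing where it is. Point on its axis 55 mm above its underside.
- red_tray_floor (a point): Centre of the inner floor (top face, 3 mm above the bench) of the small square red tray, fixed to the bench: inside 50 x 50 mm, walls 4 mm thick, rim 13 mm above the bench (10 mm above the inner floor); x and y axes along its sides, z up.
- black_tray_floor (a point): Centre of the inner floor of the small square black tray, fixed; same size and axes as the red one.
- yellow_tray_floor (a point): Centre of the inner floor (3 mm above the bench) of the larger square yellow tray, fixed: inside 74 x 74 mm, walls 4 mm thick, rim 13 mm above the bench; x and y axes along its sides, z up.
- blue_tray_floor (a point): Centre of the inner floor (3 mm above the bench) of the oblong blue tray, fixed: inside 120 mm along its x axis, 66 mm along its y axis, walls 4 mm thick, rim 13 mm above the bench.

How it is judged:
By the outcome, as a careful person would: the job done as asked, in the order asked, and still so for the second after the job is handed in, with the robot touching nothing.
It also fails if it takes over 104 s, if anything falls off the work surface, if the arm or the gripper's body presses on something with over 40 N, if the wrist force passes 120 N, or if a joint passes its speed limit or range.

## Working session

There is one attempt and no reset: what is moved stays moved. The work goes in short steps, Python scripts to look and compute and a tool call to move; the robot and the scene stay as the last step left them, time stands still between calls to the robot, and variables do not carry over. Pictures are saved under pics/ and viewed, about 12 in all and at most 16, crops included, and the job is handed in when it is done.

Besides the shell and the picture viewer there is one more tool, called by a JSON object that holds its "api" and its "payload". arm_command: Moves the arm, as the interface text tells. Its arguments: {"type":"object","properties":{"commands":{"type":"array"}},"required":["commands"]}

```bash
ls; mkdir -p pics
python3 - <<'E'
from plant import *
import cv2
for n in("top","side"):
    s=snapshot(n); cv2.imwrite(f"pics/{n}0.png",s["frame"]); print(n,{k:v for k,v in s.items() if k!="frame"})
print(get_obs())
E
```

```text
pics
top {'fov_y': 45.48005841227778, 'cx': 320.18846444707214, 'cy': 193.8556521379164, 'world_to_cam': array([[-0.01739182, -0.99975894, -0.01340082, -0.17398982],
       [ 0.99610791, -0.0184835 ,  0.08618237, -0.51704705],
       [-0.08640929, -0.0118498 ,  0.99618925, -1.04580715],
       [ 0.        ,  0.        ,  0.        ,  1.        ]])}
side {'fov_y': 53.33442382843244, 'cx': 319.71517568244803, 'cy': 190.53666778820832, 'world_to_cam': array([[-0.98301631, -0.18162054, -0.02632337,  0.4634007 ],
       [ 0.07578802, -0.5323957 ,  0.84309608, -0.2096739 ],
       [-0.16713801,  0.8267822 ,  0.53711832, -0.63449716],
       [ 0.        ,  0.        ,  0.        ,  1.        ]])}
{'clock': 0.1, 'joint_pos': array([ 8.00485844e+01,  2.05870394e+01,  6.40856527e-01, -1.75300847e-02,
       -7.01354881e+01, -1.65071924e+01]), 'qvel': array([ 0.02810843, -0.13040976,  0.02152994,  0.04412162,  0.02614582,
        0.00133017]), 'tau': array([-9.88201173e-04, -5.84162164e+01,  2.93753511e+01,  7.01552242e+00,
        1.02167315e-02, -5.21937795e-05]), 'tool_pos': array([0.30056638, 0.60388513, 0.20423427]), 'orientation': array([   5.10005971,   89.91668231, -111.36451667]), 'force': array([-0.51531322, -0.18977243,  0.15917836]), 'moment': array([-0.02359587,  0.01270737, -0.04934985]), 'opening': 0.08777658913905242}
```

View pics/top0.png

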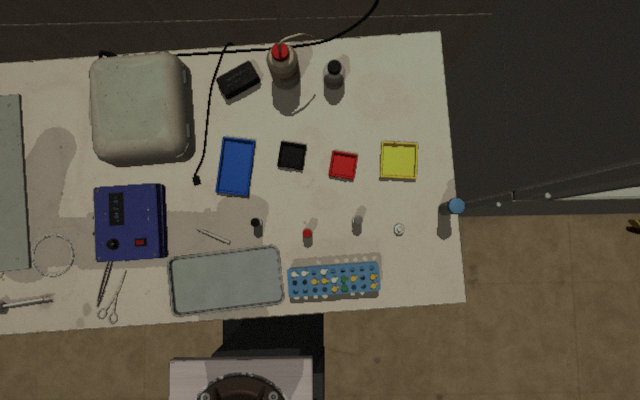

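View pics/side0.png

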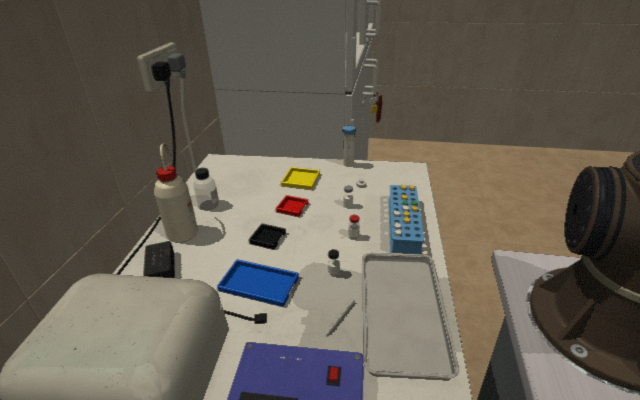

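Top view: trays are blue (236,167), black (292,156), red (343,166), yellow (399,160). Vials are black (256,223), red (307,233), grey (357,222), and the knob is at (399,229), bar (213,237), blue tube cap (456,206). Side view: the same objects, red vial (354,228), black (334,263), bar (341,317), knob (361,184).

```bash
python3 - <<'E'
import cv2
a=cv2.imread("pics/top0.png")
cv2.imwrite("pics/topc.png",cv2.resize(a[190:265,190:320],None,fx=6,fy=6,interpolation=cv2.INTER_CUBIC))
b=cv2.imread("pics/side0.png")
cv2.imwrite("pics/sidec.png",cv2.resize(b[170:340,320:380],None,fx=3.5,fy=3.5,interpolation=cv2.INTER_CUBIC))
cv2.imwrite("pics/topd.png",cv2.resize(a[190:265,290:420],None,fx=6,fy=6,interpolation=cv2.INTER_CUBIC))
E
cat > h.py <<'E'
import numpy as np, cv2
from plant import *
def K(s):
    f=200/np.tan(np.radians(s["fov_y"]/2)); return f
def ray(s,u,v):
    f=K(s); d=np.array([(u-s["cx"])/f,-(v-s["cy"])/f,-1]); M=s["world_to_cam"]; R=M[:3,:3]
    return -R.T@M[:3,3], R.T@d
def onz(s,u,v,z):
    o,d=ray(s,u,v); return o+d*(z-o[2])/d[2]
def proj(s,p):
    f=K(s); c=s["world_to_cam"]@np.r_[p,1]; return np.array([s["cx"]+f*c[0]/-c[2], s["cy"]+f*c[1]/c[2]])
E
python3 - <<'E'
from h import *
ranges={'red':((0,120,60),(8,255,255)),'yellow':((22,120,60),(35,255,255)),'blue':((105,150,80),(125,255,255)),'black':((0,0,0),(179,255,55))}
box={'top':{'red':(325,365,145,185),'yellow':(375,422,137,185),'blue':(212,262,132,200),'black':(272,312,138,176)},
'side':{'red':(270,315,190,222),'yellow':(275,327,160,195),'blue':(210,305,255,310),'black':(243,292,218,255)}}
for n in box:
    s=snapshot(n)
    hsv=cv2.cvtColor(s["frame"],cv2.COLOR_BGR2HSV)
    for c,(x0,x1,y0,y1) in box[n].items():
        m=cv2.inRange(hsv[y0:y1,x0:x1],*map(np.array,ranges[c]))
        cs,_=cv2.findContours(m,cv2.RETR_EXTERNAL,cv2.CHAIN_APPROX_NONE)
        q=max(cs,key=cv2.contourArea).reshape(-1,2)+[x0,y0]
        w=np.array([onz(s,u,v,.013)[:2] for u,v in q],np.float32)*1000
        r=cv2.minAreaRect(w); print(n,c,np.round(r[0],1),np.round(r[1],1),round(r[2],1))
E
```

```text
top red [ 579.9 -235.3] [58.1 59. ] 79.4
top yellow [ 588.2 -361. ] [83.4 83.6] 85.6
top blue [582.    9.5] [ 72.7 126.2] 82.3
top black [ 602.9 -119.6] [58.3 59.1] 80.1
side red [ 577.8 -228.9] [70.7 63.3] 80.0
side yellow [ 586.7 -353.9] [98.4 86.4] 85.6
side blue [581.6  11. ] [ 74.3 127. ] 82.2
side black [ 601.4 -112.4] [64.9 62.4] 79.1
```

View pics/topc.png

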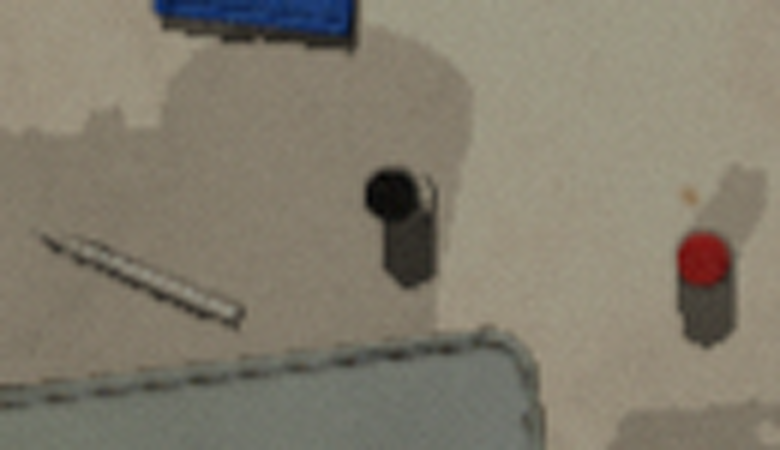

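View pics/topd.png

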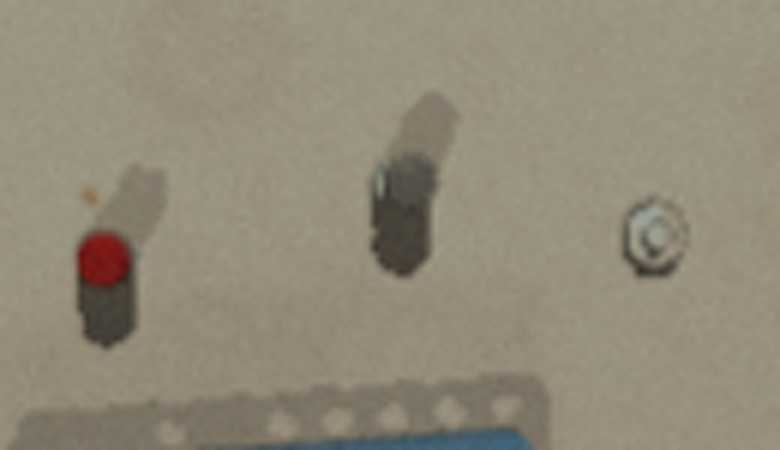

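View pics/sidec.png

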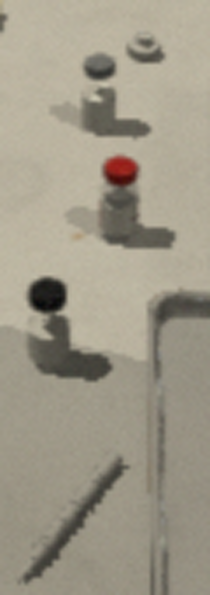

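Run:
```python
from h import *
t=snapshot("top"); s=snapshot("side")
P={'red':((306.75,232.75),(354.2,216.5),.051),'black':((254.75,222.1),(333.4,252.2),.051),'grey':((357.6,219.75),(347.9,187.8),.051),'knob':((399.1,228.9),(361,181),.016),
'barpt':((196.2,228.9),(326.8,334.5),.004),'barblunt':((229.6,242.1),(354.2,301.6),.004),'tubecap':((456.,206),(348.5,127),.11)}
for k,(a,b,z) in P.items(): print(k,np.round(onz(t,*a,z)*1000,1),np.round(onz(s,*b,z)*1000,1))
a=onz(t,196.2,228.9,.004);b=onz(t,229.6,242.1,.004);print(np.linalg.norm(a-b),(a+b)/2,np.degrees(np.arctan2(*(b-a)[1::-1])))
o=get_obs();from scipy.spatial.transform import Rotation as R
print(R.from_euler('xyz',o["orientation"],degrees=True).as_matrix().round(3),o["clock"],o["tool_pos"])
for n,c in {'box':(120,225),'bottle':(283,60),'metaltray':(228,280),'rack':(335,278),'eartank':(140,105)}.items(): print(n,onz(t,*c,.05).round(3))
```

```text
red [ 427.5 -153.1   51. ] [ 427.5 -153.6   51. ]
black [452.5 -40.8  51. ] [452.5 -40.4  51. ]
grey [ 453.6 -263.5   51. ] [ 453.4 -260.1   51. ]
knob [ 432.7 -357.6   16. ] [ 431.7 -351.5   16. ]
barpt [440.9  99.2   4. ] [441.7  99.2   4. ]
barblunt [409.8  23.4   4. ] [406.7  26.    4. ]
tubecap [ 476.2 -460.5  110. ] [ 477.6 -462.6  110. ]
0.08194589218804703 [0.42532289 0.06130599 0.004     ] -112.27822712080479
[[-0.     0.895 -0.446]
 [-0.001 -0.446 -0.895]
 [-1.     0.     0.001]] 0.3 [0.30068521 0.60412506 0.20474414]
box [0.451 0.253 0.05 ]
bottle [ 0.813 -0.106  0.05 ]
metaltray [0.329 0.018 0.05 ]
rack [ 0.33  -0.212  0.05 ]
eartank [0.717 0.213 0.05 ]
```

```bash
cat > go.py <<'E'
import sys
from h import *
from scipy.spatial.transform import Rotation as R
# usage: go.py psi open  x y z [x y z ...] (mm): rows through waypoints, turning towards psi
def main(psi,op,wps):
    o=get_obs(); p=o["tool_pos"]*1000; M=R.from_euler('xyz',o["orientation"],degrees=True)
    z=M.as_matrix()[:,2]; cur=np.degrees(np.arctan2(z[1],z[0]))
    if cur>20: cur-=360
    print("at",p.round(1),"psi",round(cur,1),"q1,q6",o["joint_pos"][[0,5]].round(0),"F",o["force"].round(1),"op",round(o["opening"]*1000,1),"t",round(o["clock"],2))
    for w in wps:
        w=np.array(w)
        n=max(1,int(np.ceil(np.linalg.norm(w-p)/60)))
        if w is wps[-1]: pass
        for i in range(n):
            d=(w-p)/(n-i); t=np.clip(cur-psi,-10,10)   # turn about tool x (down) = -yaw
            s=M.inv().apply(d); print([*s.round(0),round(t,1),op])
            p=p+d; cur-=t; M=M*R.from_euler('x',t,degrees=True)
    print("left turn",round(cur-psi,1))
a=list(map(float,sys.argv[1:])); main(a[0],a[1],np.array(a[2:]).reshape(-1,3))
E
python3 go.py -100 60 410 0 230 427.5 -153 150
```

```text
at [300.7 604.1 204.7] psi -116.5 q1,q6 [ 80. -17.] F [ 0.3 -0.9  0.1] op 87.8 t 0.3
[np.float64(-2.0), np.float64(33.0), np.float64(45.0), np.float64(-10.0), 60.0]
[np.float64(-2.0), np.float64(25.0), np.float64(50.0), np.float64(-6.5), 60.0]
[np.float64(-2.0), np.float64(19.0), np.float64(52.0), np.float64(0.0), 60.0]
[np.float64(-2.0), np.float64(19.0), np.float64(52.0), np.float64(0.0), 60.0]
[np.float64(-2.0), np.float64(19.0), np.float64(52.0), np.float64(0.0), 60.0]
[np.float64(-2.0), np.float64(19.0), np.float64(52.0), np.float64(0.0), 60.0]
[np.float64(-2.0), np.float64(19.0), np.float64(52.0), np.float64(0.0), 60.0]
[np.float64(-2.0), np.float64(19.0), np.float64(52.0), np.float64(0.0), 60.0]
[np.float64(-2.0), np.float64(19.0), np.float64(52.0), np.float64(0.0), 60.0]
[np.float64(-2.0), np.float64(19.0), np.float64(52.0), np.float64(0.0), 60.0]
[np.float64(-2.0), np.float64(19.0), np.float64(52.0), np.float64(0.0), 60.0]
[np.float64(27.0), np.float64(15.0), np.float64(49.0), np.float64(0.0), 60.0]
[np.float64(27.0), np.float64(15.0), np.float64(49.0), np.float64(0.0), 60.0]
[np.float64(27.0), np.float64(15.0), np.float64(49.0), np.float64(0.0), 60.0]
left turn 0.0
```

{"api": "arm_command", "payload": {"commands": [-5, 33, 45, -10, 60, -5, 25, 50, -6.5, 60, -5, 19, 52, 0, 60, -5, 19, 52, 0, 60, -5, 19, 52, 0, 60]}}

```text
clock: 0.92
tool_pos: [0.351, 0.3257, 0.2282]
orientation: [2.7, 89.8, -96.5]
force: [1.5, -0.3, 0.7]
opening: 0.0528
```

{"api": "arm_command", "payload": {"commands": [-2, 19, 52, 0, 60, -2, 19, 52, 0, 60, -2, 19, 52, 0, 60, -2, 19, 52, 0, 60, -2, 19, 52, 0, 60]}}

```text
clock: 1.55
tool_pos: [0.4035, 0.0454, 0.2413]
orientation: [104.0, 89.8, 5.0]
force: [1.1, 1.1, 0.5]
opening: 0.0527
```

```bash
python3 go.py -100 60 427.5 -153 120
```

```text
at [403.5  45.4 241.3] psi -99.0 q1,q6 [35. 46.] F [1.1 1.1 0.5] op 52.7 t 1.55
[np.float64(30.0), np.float64(14.0), np.float64(48.0), np.float64(1.0), 60.0]
[np.float64(30.0), np.float64(14.0), np.float64(48.0), np.float64(0.0), 60.0]
[np.float64(30.0), np.float64(14.0), np.float64(48.0), np.float64(0.0), 60.0]
[np.float64(30.0), np.float64(14.0), np.float64(48.0), np.float64(0.0), 60.0]
left turn 0.0
```

{"api": "arm_command", "payload": {"commands": [30, 14, 48, 1, 60, 30, 14, 48, 0, 60, 30, 14, 48, 0, 60, 30, 14, 48, 0, 60, 0, 0, 0, 0, 60]}}

```text
clock: 2.17
tool_pos: [0.4279, -0.1622, 0.12]
orientation: [116.9, 89.3, 16.6]
force: [-0.5, 0.9, -0.2]
opening: 0.0524
```

```bash
python3 - <<'E'
from h import *
s=snapshot("side"); cv2.imwrite("pics/s1.png",cv2.resize(s["frame"][100:300,260:480],None,fx=2.7,fy=2.7))
E
python3 go.py -100 60 427.5 -153 70 427.5 -153 20
```

```text
at [ 428.9 -161.1  121.3] psi -100.2 q1,q6 [ 4. 76.] F [0.3 0.2 0. ] op 52.2 t 2.23
[np.float64(51.0), np.float64(-3.0), np.float64(-7.0), np.float64(-0.2), 60.0]
[np.float64(50.0), np.float64(-1.0), np.float64(0.0), np.float64(0.0), 60.0]
left turn 0.0
```

View pics/s1.png

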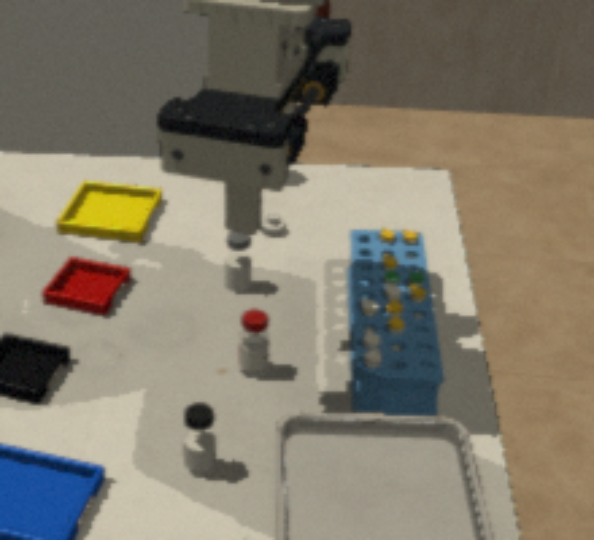

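{"api": "arm_command", "payload": {"commands": [35, -3, -8, 0, 60, 10, 0, 0, 0, 60, 0, 0, 0, 0, 60]}}

```text
clock: 2.6
tool_pos: [0.4307, -0.1509, 0.0785]
orientation: [109.0, 88.9, 9.0]
force: [0.1, 0.5, 0.1]
opening: 0.0524
```

```bash
python3 go.py -100 60 427.5 -153 20
```

```text
at [ 430.7 -150.9   78.5] psi -100.0 q1,q6 [ 5. 75.] F [0.1 0.5 0.1] op 52.4 t 2.6
[np.float64(58.0), np.float64(-4.0), np.float64(3.0), np.float64(-0.0), 60.0]
left turn 0.0
```

{"api": "arm_command", "payload": {"commands": [20, -3, 2, 0, 60, 20, -1, 0, 0, 60, 18, 0, 0, 0, 60, 0, 0, 0, 0, 60]}}

```text
clock: 3.1
tool_pos: [0.4337, -0.1501, 0.0253]
orientation: [105.0, 88.3, 5.3]
force: [0.2, 1.0, 0.1]
opening: 0.0527
```

```bash
python3 go.py -100 60 427.5 -153 20
```

```text
at [ 433.7 -150.1   25.3] psi -99.7 q1,q6 [ 6. 75.] F [0.2 1.  0.1] op 52.7 t 3.1
[np.float64(5.0), np.float64(-6.0), np.float64(4.0), np.float64(0.3), 60.0]
left turn 0.0
```

```bash
sed -i 's/"F",o/"toolx",(M.as_matrix()[:,0]*1000).round(0)[:2],"F",o/' go.py; python3 go.py -100 60 427.5 -153 20|head -1
```

```text
at [ 433.7 -150.1   25.3] psi -99.7 q1,q6 [ 6. 75.] toolx [30.  3.] F [0.2 1.  0.1] op 52.7 t 3.1
```

{"api": "arm_command", "payload": {"commands": [5, -6, 4, 0, 60, 0, 0, 0, 0, 20, 0, 0, 0, 0, 20]}}

```text
clock: 3.48
tool_pos: [0.4291, -0.1528, 0.0227]
orientation: [104.2, 88.0, 4.6]
force: [0.3, 0.9, -0.2]
opening: 0.0381
```

```bash
python3 go.py -100 20 427.5 -153 120
```

```text
at [ 429.1 -152.8   22.7] psi -99.6 q1,q6 [ 5. 75.] toolx [35.  3.] F [ 0.3  0.9 -0.2] op 38.1 t 3.48
[np.float64(-49.0), np.float64(1.0), np.float64(-0.0), np.float64(0.4), 20.0]
[np.float64(-49.0), np.float64(1.0), np.float64(-0.0), np.float64(0.0), 20.0]
left turn 0.0
```

{"api": "arm_command", "payload": {"commands": [0, 0, 0, 0, 10, 0, 0, 0, 0, 0, 0, 0, 0, 0, 0]}}

```text
clock: 3.85
tool_pos: [0.4295, -0.1529, 0.0233]
orientation: [104.2, 87.9, 4.5]
force: [0.0, 0.3, -0.1]
opening: 0.0188
```

```bash
python3 go.py -100 0 427.5 -153 120
```

```text
at [ 429.5 -152.9   23.3] psi -99.6 q1,q6 [ 5. 75.] toolx [36.  3.] F [ 0.   0.3 -0.1] op 18.8 t 3.85
[np.float64(-48.0), np.float64(1.0), np.float64(-0.0), np.float64(0.4), 0.0]
[np.float64(-48.0), np.float64(1.0), np.float64(-0.0), np.float64(0.0), 0.0]
left turn 0.0
```

{"api": "arm_command", "payload": {"commands": [0, 0, 0, 0, 0, 0, 0, 0, 0, 0]}}

```text
clock: 4.1
tool_pos: [0.4295, -0.1529, 0.0233]
orientation: [104.1, 88.0, 4.5]
force: [0.0, 0.2, 0.1]
opening: 0.0186
```

```bash
python3 - <<'E'
from h import *
s=snapshot("side"); cv2.imwrite("pics/s2.png",cv2.resize(s["frame"][130:280,300:420],None,fx=4,fy=4))
E
python3 go.py -100 0 427.5 -153 120|head -1
```

```text
at [ 429.5 -152.9   23.3] psi -99.6 q1,q6 [ 5. 75.] toolx [36.  3.] F [-0.1 -0.3 -0.5] op 19.0 t 4.15
```

View pics/s2.png

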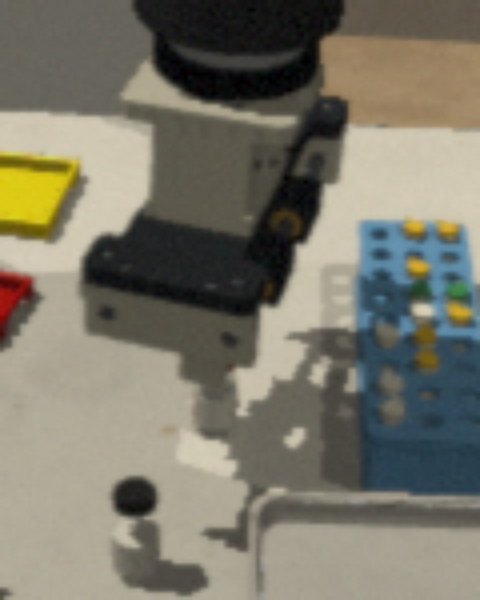

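{"api": "arm_command", "payload": {"commands": [-25, 0, 0, 0, 0, -25, 0, 0, 0, 0, 0, 0, 0, 0, 0]}}

```text
clock: 4.53
tool_pos: [0.4271, -0.1531, 0.074]
orientation: [104.1, 88.1, 4.5]
force: [-0.0, -0.4, -0.4]
opening: 0.0186
```

```bash
python3 go.py -100 0 580 -235 65
```

```text
at [ 427.1 -153.1   74. ] psi -99.6 q1,q6 [ 5. 75.] toolx [34.  3.] F [-0.  -0.4 -0.4] op 18.6 t 4.53
[np.float64(5.0), np.float64(55.0), np.float64(18.0), np.float64(0.4), 0.0]
[np.float64(5.0), np.float64(55.0), np.float64(18.0), np.float64(0.0), 0.0]
[np.float64(5.0), np.float64(55.0), np.float64(18.0), np.float64(0.0), 0.0]
left turn 0.0
```

{"api": "arm_command", "payload": {"commands": [3, 40, 13, 0, 0, 3, 40, 13, 0, 0, 3, 40, 13, 0, 0, 3, 35, 12, 0, 0, 0, 0, 0, 0, 0]}}

```text
clock: 5.15
tool_pos: [0.5742, -0.231, 0.0623]
orientation: [107.0, 88.2, 7.4]
force: [0.0, 0.1, -0.4]
opening: 0.0186
```

```bash
python3 go.py -100 0 580 -235 50
```

```text
at [ 574.2 -231.    62.3] psi -99.6 q1,q6 [-4. 85.] toolx [31.  4.] F [ 0.   0.1 -0.4] op 18.6 t 5.15
[np.float64(12.0), np.float64(6.0), np.float64(3.0), np.float64(0.4), 0.0]
left turn 0.0
```

{"api": "arm_command", "payload": {"commands": [15, 5, 3, 0, 0, 15, 1, 1, 0, 0, 0, 0, 0, 0, 0]}}

```text
clock: 5.52
tool_pos: [0.5776, -0.2352, 0.028]
orientation: [110.6, 88.5, 11.0]
force: [-0.4, -0.7, -0.3]
opening: 0.019
```

```bash
python3 - <<'E'
from h import *
s=snapshot("side"); cv2.imwrite("pics/s3.png",cv2.resize(s["frame"][130:260,230:350],None,fx=4,fy=4))
E
python3 go.py -100 0 581 -235 26
```

```text
at [ 578.1 -235.2   28.8] psi -99.6 q1,q6 [-5. 85.] toolx [27.  5.] F [-0.   0.2 -0.7] op 18.5 t 5.58
[np.float64(3.0), np.float64(3.0), np.float64(-1.0), np.float64(0.4), 0.0]
left turn 0.0
```

View pics/s3.png

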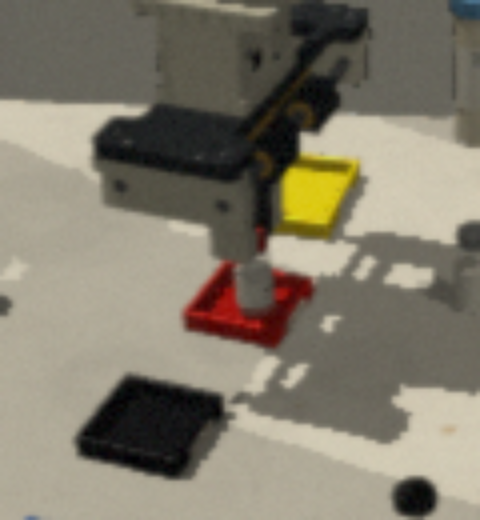

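The vial hangs over the centre of the red tray (crop 255,305 against a tray centre of about 250,303). Lower it and release.

{"api": "arm_command", "payload": {"commands": [2.5, 3, -1, 0, 0, 0, 0, 0, 0, 0, 0, 0, 0, 0, 50, 0, 0, 0, 0, 50, 0, 0, 0, 0, 50]}}

```text
clock: 6.2
tool_pos: [0.5825, -0.2343, 0.0284]
orientation: [107.6, 88.2, 8.1]
force: [0.3, 0.9, -0.2]
opening: 0.0415
```

```bash
python3 go.py -100 50 580 -235 100 452.5 -41 100
```

```text
at [ 582.5 -234.3   28.4] psi -99.5 q1,q6 [-4. 85.] toolx [31.  4.] F [ 0.3  0.9 -0.2] op 41.5 t 6.2
[np.float64(-36.0), np.float64(-0.0), np.float64(0.0), np.float64(0.5), 50.0]
[np.float64(-36.0), np.float64(-0.0), np.float64(0.0), np.float64(0.0), 50.0]
[np.float64(-1.0), np.float64(-40.0), np.float64(-42.0), np.float64(0.0), 50.0]
[np.float64(-1.0), np.float64(-40.0), np.float64(-42.0), np.float64(0.0), 50.0]
[np.float64(-1.0), np.float64(-40.0), np.float64(-42.0), np.float64(0.0), 50.0]
[np.float64(-1.0), np.float64(-40.0), np.float64(-42.0), np.float64(0.0), 50.0]
left turn 0.0
```

{"api": "arm_command", "payload": {"commands": [-25, 0, 0, 0, 50, -45, 0, 0, 0, 50, -1, -40, -42, 0, 50, -1, -40, -42, 0, 50, -1, -40, -42, 0, 50]}}

```text
clock: 6.82
tool_pos: [0.483, -0.0897, 0.1008]
orientation: [107.5, 88.1, 7.7]
force: [0.7, 2.1, 1.0]
opening: 0.0436
```

```bash
python3 - <<'E'
from h import *
s=snapshot("side"); cv2.imwrite("pics/s4.png",cv2.resize(s["frame"][150:290,240:400],None,fx=4,fy=4))
E
python3 go.py -100 50 452.5 -41 70
```

```text
at [478.5 -86.4 100.5] psi -99.8 q1,q6 [13. 67.] toolx [30.  6.] F [-9.2  3.3 -3.3] op 44.0 t 6.88
[np.float64(15.0), np.float64(-17.0), np.float64(-20.0), np.float64(0.2), 50.0]
[np.float64(15.0), np.float64(-17.0), np.float64(-20.0), np.float64(0.0), 50.0]
left turn 0.0
```

View pics/s4.png

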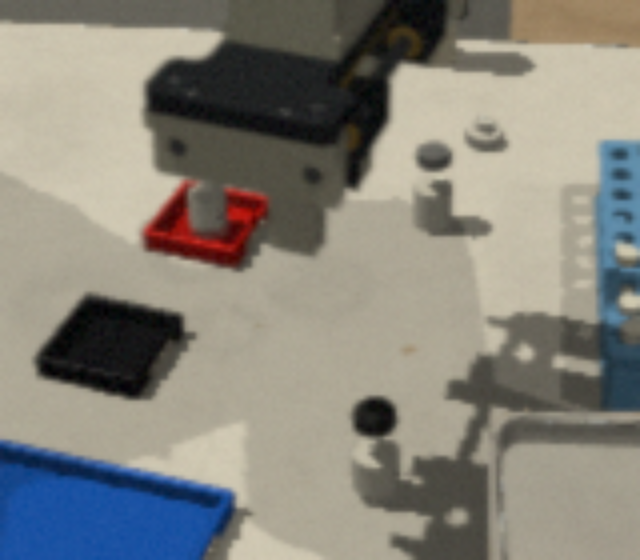

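The red vial stands upright in the red tray (crop 207,210). Now the black vial.

{"api": "arm_command", "payload": {"commands": [8, -17, -20, 0, 50, 10, -17, -20, 0, 50, 0, 0, 0, 0, 50]}}

```text
clock: 7.25
tool_pos: [0.4513, -0.0381, 0.0831]
orientation: [111.4, 88.0, 11.8]
force: [0.4, -0.3, -0.4]
opening: 0.0439
```

```bash
python3 go.py -100 50 453 -40.7 22
```

```text
at [451.3 -38.1  83.1] psi -99.6 q1,q6 [21. 60.] toolx [34.  7.] F [ 0.4 -0.3 -0.4] op 43.9 t 7.25
[np.float64(31.0), np.float64(0.0), np.float64(2.0), np.float64(0.4), 50.0]
[np.float64(31.0), np.float64(0.0), np.float64(2.0), np.float64(0.0), 50.0]
left turn 0.0
```

{"api": "arm_command", "payload": {"commands": [25, 0, 2, 0, 50, 25, -1, 1, 0, 50, 10, -1, 0, 0, 50, 0, 0, 0, 0, 50]}}

```text
clock: 7.75
tool_pos: [0.4542, -0.0406, 0.0237]
orientation: [111.0, 87.7, 11.5]
force: [-0.6, -0.6, -1.0]
opening: 0.0438
```

```bash
python3 go.py -100 50 453 -40.7 22
```

```text
at [454.2 -40.6  23.7] psi -99.5 q1,q6 [20. 60.] toolx [39.  8.] F [-0.6 -0.6 -1. ] op 43.8 t 7.75
[np.float64(2.0), np.float64(-1.0), np.float64(0.0), np.float64(0.5), 50.0]
left turn 0.0
```

{"api": "arm_command", "payload": {"commands": [1, -1, 0, 0, 20, 0, 0, 0, 0, 0, 0, 0, 0, 0, 0, 0, 0, 0, 0, 0, 0, 0, 0, 0, 0]}}

```text
clock: 8.38
tool_pos: [0.455, -0.0401, 0.0249]
orientation: [111.4, 87.5, 11.9]
force: [0.1, 0.2, -0.7]
opening: 0.0183
```

```bash
python3 go.py -100 0 453 -40.7 73 604 -120 65
```

```text
at [455.  -40.1  24.9] psi -99.5 q1,q6 [20. 60.] toolx [43.  9.] F [ 0.1  0.2 -0.7] op 18.3 t 8.38
[np.float64(-48.0), np.float64(0.0), np.float64(0.0), np.float64(0.5), 0.0]
[np.float64(5.0), np.float64(54.0), np.float64(17.0), np.float64(0.0), 0.0]
[np.float64(5.0), np.float64(54.0), np.float64(17.0), np.float64(0.0), 0.0]
[np.float64(5.0), np.float64(54.0), np.float64(17.0), np.float64(0.0), 0.0]
left turn 0.0
```

{"api": "arm_command", "payload": {"commands": [-25, 0, 0, 0, 0, -20, 0, 0, 0, 0, 5, 50, 16, 0, 0, 5, 50, 16, 0, 0, 5, 50, 16, 0, 0]}}

```text
clock: 9.0
tool_pos: [0.5957, -0.1126, 0.0633]
orientation: [111.5, 87.4, 12.3]
force: [0.6, 0.5, 0.2]
opening: 0.0189
```

```bash
python3 go.py -100 0 605 -119 50 605 -119 30
```

```text
at [ 595.7 -112.6   63.3] psi -99.2 q1,q6 [ 8. 73.] toolx [45. 10.] F [0.6 0.5 0.2] op 18.9 t 9.0
[np.float64(14.0), np.float64(10.0), np.float64(5.0), np.float64(0.8), 0.0]
[np.float64(20.0), np.float64(-1.0), np.float64(0.0), np.float64(0.0), 0.0]
left turn 0.0
```

{"api": "arm_command", "payload": {"commands": [13, 8, 4, 0, 0, 18, 0, 0, 0, 0, 0, 0, 0, 0, 0]}}

```text
clock: 9.38
tool_pos: [0.6058, -0.1195, 0.0294]
orientation: [111.7, 87.5, 12.3]
force: [0.1, 0.2, -0.7]
opening: 0.0185
```

```bash
python3 go.py -100 0 605 -119 28
```

```text
at [ 605.8 -119.5   29.4] psi -99.4 q1,q6 [ 7. 74.] toolx [43.  9.] F [ 0.1  0.2 -0.7] op 18.5 t 9.38
[np.float64(1.0), np.float64(-1.0), np.float64(-0.0), np.float64(0.6), 0.0]
left turn 0.0
```

{"api": "arm_command", "payload": {"commands": [1.5, 0, 0, 0, 0, 0, 0, 0, 0, 0, 0, 0, 0, 0, 50, 0, 0, 0, 0, 50, 0, 0, 0, 0, 50]}}

```text
clock: 10.0
tool_pos: [0.6062, -0.1185, 0.0307]
orientation: [111.0, 87.3, 11.7]
force: [-0.1, -0.4, 0.1]
opening: 0.041
```

{"api": "arm_command", "payload": {"commands": [-25, 0, 0, 0, 50, -45, 0, 0, 0, 50, 0, 0, 0, 0, 50]}}

```text
clock: 10.38
tool_pos: [0.6029, -0.1193, 0.1025]
orientation: [110.8, 87.3, 11.5]
force: [-0.6, -0.1, -0.9]
opening: 0.044
```

```bash
python3 go.py -190 55 432 -340 100 432.5 -356.5 70
```

```text
at [ 602.9 -119.3  102.5] psi -99.3 q1,q6 [ 7. 74.] toolx [45.  9.] F [-0.6 -0.1 -0.9] op 44.0 t 10.38
[np.float64(-1.0), np.float64(-27.0), np.float64(49.0), np.float64(10.0), 55.0]
[np.float64(-1.0), np.float64(-18.0), np.float64(53.0), np.float64(10.0), 55.0]
[np.float64(-1.0), np.float64(-8.0), np.float64(55.0), np.float64(10.0), 55.0]
[np.float64(-1.0), np.float64(2.0), np.float64(56.0), np.float64(10.0), 55.0]
[np.float64(-1.0), np.float64(11.0), np.float64(55.0), np.float64(10.0), 55.0]
[np.float64(30.0), np.float64(14.0), np.float64(9.0), np.float64(10.0), 55.0]
left turn 30.7
```

{"api": "arm_command", "payload": {"commands": [-2, -27, 49, 10, 50, -2, -18, 53, 10, 50, -2, -8, 55, 10, 50, -2, 2, 56, 10, 50, -1, 0, 0, 10, 50]}}

```text
clock: 11.0
tool_pos: [0.4605, -0.2988, 0.102]
orientation: [163.1, 87.3, 12.4]
force: [0.9, 1.7, 0.2]
opening: 0.044
```

```bash
python3 - <<'E'
from h import *
s=snapshot("top"); cv2.imwrite("pics/t5.png",cv2.resize(s["frame"][125:265,230:430],None,fx=4,fy=4))
E
python3 go.py -190 50 432 -357 90
```

```text
at [ 461.6 -298.2  102.3] psi -151.1 q1,q6 [-13.  43.] toolx [46. 10.] F [0.1 0.2 0.8] op 43.9 t 11.05
[np.float64(5.0), np.float64(19.0), np.float64(27.0), np.float64(10.0), 50.0]
[np.float64(5.0), np.float64(23.0), np.float64(24.0), np.float64(10.0), 50.0]
left turn 18.9
```

View pics/t5.png

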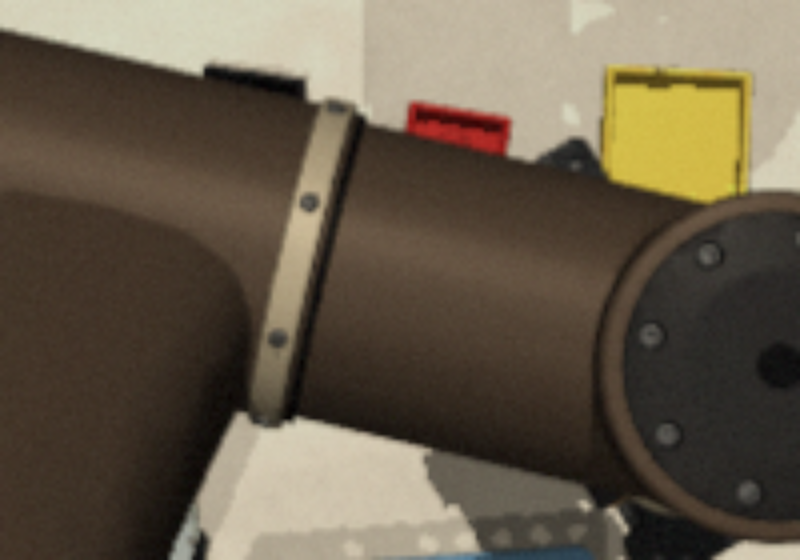

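The arm hides the scene in the top view, so I'll check with the side camera later. Continue to the knob.

{"api": "arm_command", "payload": {"commands": [5, 19, 27, 10, 50, 3, 23, 24, 10, 50, 0, 0, 0, 10, 50, 0, 0, 0, 9, 50, 0, 0, 0, 0, 50]}}

```text
clock: 11.68
tool_pos: [0.4321, -0.358, 0.0901]
orientation: [-156.5, 87.3, 13.4]
force: [0.7, 0.2, 1.0]
opening: 0.0438
```

```bash
python3 - <<'E'
from h import *
s=snapshot("side"); cv2.imwrite("pics/s6.png",cv2.resize(s["frame"][110:300,230:400],None,fx=3.1,fy=3.1))
E
python3 go.py -190 50 432.5 -356.5 40 432.5 -356.5 3
```

```text
at [ 432.1 -357.9   90.2] psi -190.0 q1,q6 [-21.  12.] toolx [45. 11.] F [1.1 0.3 0.8] op 44.1 t 11.72
[np.float64(50.0), np.float64(-1.0), np.float64(2.0), np.float64(-0.0), 50.0]
[np.float64(37.0), np.float64(1.0), np.float64(2.0), np.float64(0.0), 50.0]
left turn 0.0
```

View pics/s6.png

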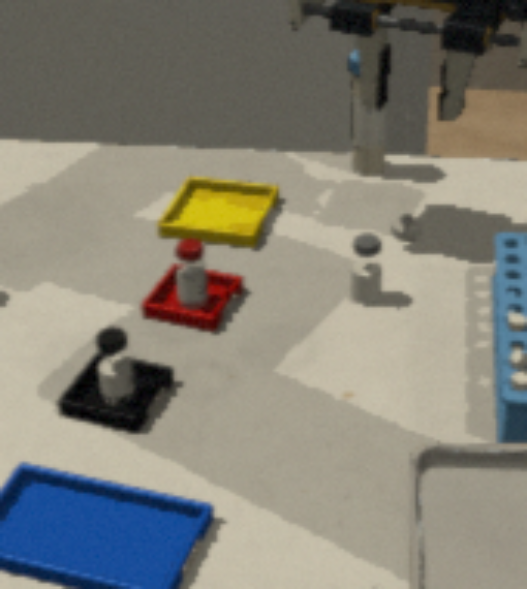

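Both vials stand in their trays (black at crop 117,375, red at 190,285). The grey vial and blue tube are undisturbed. Descend on the knob.

{"api": "arm_command", "payload": {"commands": [30, -1, 1, 0, 50, 30, 0, 1, 0, 50, 20, 0, 1, 0, 50, 0, 0, 0, 0, 50]}}

```text
clock: 12.22
tool_pos: [0.4349, -0.3547, 0.0086]
orientation: [-159.5, 87.2, 11.8]
force: [-0.1, 0.5, 0.2]
opening: 0.0436
```

```bash
python3 go.py -190 50 432.5 -356.5 3
```

```text
at [ 434.9 -354.7    8.6] psi -188.7 q1,q6 [-20.  13.] toolx [47. 10.] F [-0.1  0.5  0.2] op 43.6 t 12.22
[np.float64(5.0), np.float64(2.0), np.float64(2.0), np.float64(1.3), 50.0]
left turn 0.0
```

{"api": "arm_command", "payload": {"commands": [5, 2, 2, 1, 50, 0, 0, 0, 0, 50]}}

```text
clock: 12.48
tool_pos: [0.4339, -0.3566, 0.0045]
orientation: [-159.9, 87.2, 10.6]
force: [0.5, -0.6, 0.4]
opening: 0.0438
```

{"api": "arm_command", "payload": {"commands": [0, 0, 0, 0, 0, 0, 0, 0, 0, 0, 0, 0, 0, 0, 0, 0, 0, 0, 0, 0]}}

```text
clock: 12.98
tool_pos: [0.4349, -0.3571, 0.0064]
orientation: [-162.0, 87.0, 8.5]
force: [-0.3, 0.3, -0.3]
opening: 0.0098
```

```bash
python3 go.py -190 0 432.5 -356.5 50 588 -361 45
```

```text
at [ 434.9 -357.1    6.4] psi -189.5 q1,q6 [-21.  13.] toolx [52.  8.] F [-0.3  0.3 -0.3] op 9.8 t 12.97
[np.float64(-44.0), np.float64(-1.0), np.float64(0.0), np.float64(0.5), 0.0]
[np.float64(4.0), np.float64(-7.0), np.float64(-51.0), np.float64(0.0), 0.0]
[np.float64(4.0), np.float64(-7.0), np.float64(-51.0), np.float64(0.0), 0.0]
[np.float64(4.0), np.float64(-7.0), np.float64(-51.0), np.float64(0.0), 0.0]
left turn 0.0
```

{"api": "arm_command", "payload": {"commands": [0, 0, 0, 0, 0]}}

```text
clock: 13.1
tool_pos: [0.4349, -0.3571, 0.0064]
orientation: [-162.0, 87.0, 8.5]
force: [0.5, 0.8, 1.0]
opening: 0.0019
```

```bash
python3 - <<'E'
from h import *
s=snapshot("side"); cv2.imwrite("pics/s7.png",cv2.resize(s["frame"][140:200,320:400],None,fx=7,fy=7,interpolation=cv2.INTER_CUBIC))
for p in((.4349,-.3571,.0064),(.4325,-.3565,.016),(.4325,-.3565,0)): print((proj(s,p)-[320,140])*7)
E
python3 go.py -190 0 432.5 -356.5 50 588 -361 45|head -1
```

```text
[278.64867382 301.29585896]
[285.96756807 279.66123236]
[284.66889797 317.84243498]
at [ 434.9 -357.2    6.4] psi -189.5 q1,q6 [-21.  13.] toolx [52.  8.] F [-0.3  0.6 -0.1] op 0.8 t 13.15
```

View pics/s7.png

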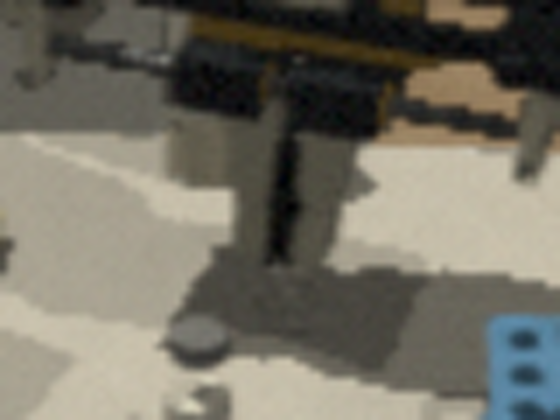

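Run:
```python
from h import *
a=cv2.imread("pics/s7.png").astype(float)
g=np.clip((a-40)*2.2,0,255).astype(np.uint8)
b=cv2.imread("pics/side0.png")[140:200,320:400]
b=cv2.resize(b,None,fx=3,fy=3)
f=np.zeros((420,800,3),np.uint8); f[:,:560]=g; f[:180,560:800]=b
for p in((.4349,-.3571,.0064),):
    pass
cv2.imwrite("pics/s7e.png",f)
```

```text
(no output)
```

View pics/s7e.png

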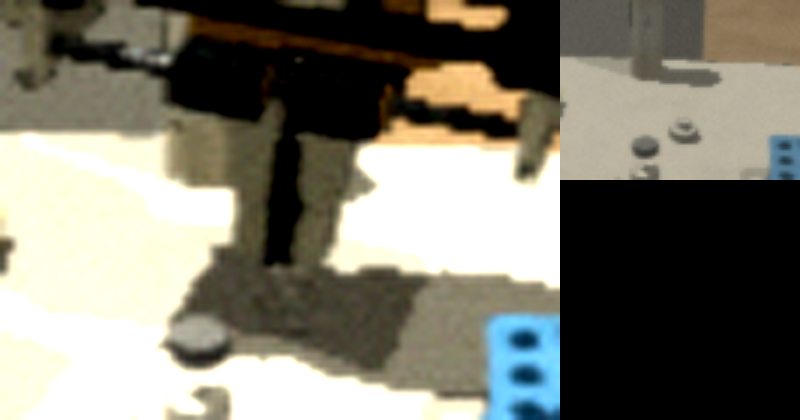

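The jaws shut to 1 mm with nothing between them: they missed the knob or squeezed it out, and it seems to lie in the gripper's shadow. Back off and locate it again.

{"api": "arm_command", "payload": {"commands": [-30, 0, 0, 0, 0, -50, 0, 0, 0, 0, 0, 6, 0, 0, 0]}}

```text
clock: 13.52
tool_pos: [0.4294, -0.3636, 0.0877]
orientation: [-161.3, 87.1, 9.3]
force: [1.2, -0.1, -0.9]
opening: 0.0003
```

```bash
python3 go.py -190 50 440 -80 150
python3 - <<'E'
from h import *
s=snapshot("side"); g=s["frame"][140:200,320:400]; cv2.imwrite("pics/s8.png",cv2.resize(g,None,fx=7,fy=7,interpolation=cv2.INTER_CUBIC))
b=cv2.imread("pics/side0.png")[140:200,320:400]
cv2.imwrite("pics/s8.png",cv2.resize(np.vstack([b,np.clip(g*1.5,0,255).astype(np.uint8)]),None,fx=5,fy=5,interpolation=cv2.INTER_CUBIC))
E
```

```text
at [ 429.4 -363.6   87.7] psi -189.4 q1,q6 [-21.  13.] toolx [50.  8.] F [ 1.2 -0.1 -0.9] op 0.3 t 13.53
[np.float64(-12.0), np.float64(-56.0), np.float64(7.0), np.float64(0.6), 50.0]
[np.float64(-12.0), np.float64(-56.0), np.float64(7.0), np.float64(0.0), 50.0]
[np.float64(-12.0), np.float64(-56.0), np.float64(7.0), np.float64(0.0), 50.0]
[np.float64(-12.0), np.float64(-56.0), np.float64(7.0), np.float64(0.0), 50.0]
[np.float64(-12.0), np.float64(-56.0), np.float64(7.0), np.float64(0.0), 50.0]
left turn 0.0
```

View pics/s8.png

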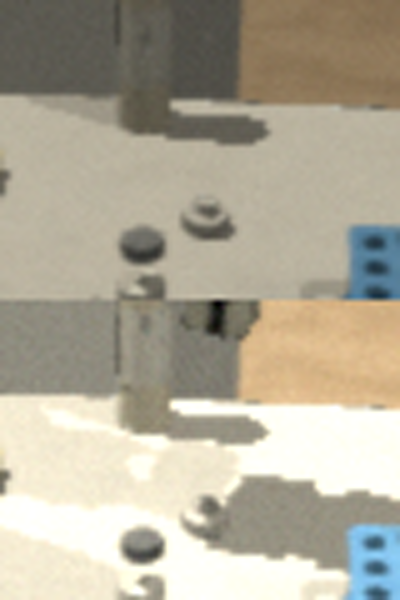

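The knob is still where it was, at the same pixel. So the fingertips closed above or behind it. Compare the projected TCP with the seen fingertips.

Run:
```python
from h import *
s=snapshot("side")
for n,p,seen,op in (("s1",(.4289,-.1611,.1213),(348,185),52),("s4",(.4785,-.0864,.1005),(313.7,213.5),44),("s7",(.4349,-.3571,.0064),(360.7,178),1),("s8",(.4294,-.3636,.0877),(364,147.5),0)):
    p=np.array(p); q=proj(s,p); print(n,q.round(1),seen,"px per 10mm z",(proj(s,p+[0,0,.01])-q).round(1),"per 10mm y",(proj(s,p-[0,.01,0])-q).round(1))
f=s["frame"][140:170,340:390].astype(int).sum(2)//3
print(f[::1,18:30])
```

```text
s1 [354.6 184.9] (348, 185) px per 10mm z [ 0.1 -4.4] per 10mm y [ 0.6 -2.7]
s4 [323.  213.8] (313.7, 213.5) px per 10mm z [-0.1 -4.4] per 10mm y [ 0.9 -3.1]
s7 [359.8 183. ] (360.7, 178) px per 10mm z [ 0.1 -3.4] per 10mm y [ 0.4 -2. ]
s8 [363.3 153. ] (364, 147.5) px per 10mm z [ 0.1 -3.7] per 10mm y [ 0.4 -1.9]
[[ 69  71  69  65  48  23  18  14  40  59  72  75]
 [ 67  70  73  68  47  17  17  26  62  66  74  76]
 [ 69  71  70  68  43  12  16  37  68  72  77  73]
 [ 72  74  74  69  43  10  12  40  68  78  80  79]
 [ 75  74  73  69  40  20  20  49  65  74  77  76]
 [ 72  73  72  67  39  15  13  55  68  75  71  75]
 [ 61  66  71  62  35  18  24  51  68  74  75  75]
 [ 76  76  81  80  51  26  31  47  67  72  68  77]
 [ 78  80  80  80  78  76  77  77  78  77  67  66]
 [ 78  79  80  79  81  79  78  80  81  83 104 115]
 [ 80  81  80  79  80  78  81  79  81  90 117 122]
 [ 82  80  78  84  77  81  81  82  81  90 116 123]
 [ 77  79  82  82  82  78  80  82  79  92 117 125]
 [ 81  76  78  79  81  79  80  79  83  95 117 121]
 [ 80  82  82  84  81  80  79  80  80  92 117 121]
 [ 77  83  81  80  81  80  82  79  77  92 116 125]
 [ 78  78  79  82  83  80  79  80  84  99 119 124]
 [ 82  81  79  81  77  79  75  81  82 101 115 118]
 [ 79  82  78  83  81  80  79  79  83 101 121 121]
 [ 95  98  97  98  95  88  83  87  89 103 118 119]
 [175 174 172 176 150 139 141 135 132 134 134 118]
 [181 179 180 183 177 177 178 177 179 176 178 175]
 [175 177 175 174 177 176 175 177 175 176 177 175]
 [112 112 113 111 110 112 111 114 114 112 111 119]
 [ 92  94  98  95  93  94  95  94  95  97  96  95]
 [ 93  91  96  92  96  92  97  93  98  95  92  97]
 [ 92  93  91  95  92  95  95  94  94  95  90  95]
 [102 105 106 110 105  99  97  96  93  95  97  94]
 [145 150 162 172 165 124 106 105 107 106 108 109]
 [151 155 154 158 156 149 147 162 168 169 172 175]]
```

The seen fingertips sit about 15 mm higher than the reported TCP in all four pictures. That also fits the vials having been held by the caps (18.6 mm). I'll go about 15 mm lower, in small steps, watching the force.

{"api": "arm_command", "payload": {"commands": [0, -6, -2, 0, 50, 35, 0, 0, 0, 50, 35, 0, 0, 0, 50, 10, 0, 0, 0, 50, 0, 0, 0, 0, 50]}}

```text
clock: 14.25
tool_pos: [0.4323, -0.3537, -0.001]
orientation: [-151.4, 87.6, 19.0]
force: [-0.6, 0.1, -0.3]
opening: 0.0421
```

```bash
python3 go.py -190 50 433.5 -356.5 -12
```

```text
at [ 432.3 -353.7   -1. ] psi -189.6 q1,q6 [-20.  13.] toolx [39. 14.] F [-0.6  0.1 -0.3] op 42.1 t 14.25
[np.float64(11.0), np.float64(3.0), np.float64(-1.0), np.float64(0.4), 50.0]
left turn 0.0
```

{"api": "arm_command", "payload": {"commands": [6, 3, -1, 0, 50, 0, 0, 0, 0, 50]}}

```text
clock: 14.5
tool_pos: [0.4342, -0.3573, -0.0059]
orientation: [-153.5, 87.5, 17.0]
force: [0.5, -0.0, 0.4]
opening: 0.0438
```

{"api": "arm_command", "payload": {"commands": [4, 0, 0, 0, 50, 0, 0, 0, 0, 50]}}

```text
clock: 14.75
tool_pos: [0.435, -0.3577, -0.009]
orientation: [-155.2, 87.4, 15.3]
force: [1.0, -0.6, -0.3]
opening: 0.0436
```

{"api": "arm_command", "payload": {"commands": [4, 0, 0, 0, 50, 0, 0, 0, 0, 50]}}

```text
clock: 15.0
tool_pos: [0.4354, -0.3578, -0.0128]
orientation: [-155.8, 87.4, 14.7]
force: [-0.4, -0.7, -0.7]
opening: 0.0437
```

{"api": "arm_command", "payload": {"commands": [0, 0, 0, 0, 0, 0, 0, 0, 0, 0, 0, 0, 0, 0, 0, 0, 0, 0, 0, 0, 0, 0, 0, 0, 0]}}

```text
clock: 15.62
tool_pos: [0.4366, -0.3585, -0.0115]
orientation: [-158.2, 87.3, 12.3]
force: [-0.5, -0.8, -0.6]
opening: 0.0077
```

{"api": "arm_command", "payload": {"commands": [0, 0, 0, 0, 0, 0, 0, 0, 0, 0]}}

```text
clock: 15.88
tool_pos: [0.4364, -0.3583, -0.0117]
orientation: [-157.9, 87.3, 12.6]
force: [0.6, -0.6, 0.9]
opening: 0.0079
```

Stable at 7.9 mm: it holds the 10 mm hub (readings run about 1.5–2 mm low). Lift.

{"api": "arm_command", "payload": {"commands": [-20, 0, 0, 0, 0, -35, 0, 0, 0, 0, 0, 0, 0, 0, 0]}}

```text
clock: 16.25
tool_pos: [0.433, -0.3586, 0.0436]
orientation: [-155.9, 87.4, 14.7]
force: [0.8, -0.3, -1.6]
opening: 0.0077
```

```bash
python3 go.py -190 0 590 -362 42
python3 - <<'E'
from h import *
s=snapshot("side"); g=s["frame"]
cv2.imwrite("pics/s9.png",g)
b=cv2.imread("pics/side0.png")
# is the knob gone from its place?
print(g[174:190,354:370].mean(2).astype(int)[::2,::2]); print(b[174:190,354:370].mean(2).astype(int)[::2,::2])
E
```

```text
at [ 433.  -358.6   43.6] psi -189.5 q1,q6 [-21.  13.] toolx [43. 11.] F [ 0.8 -0.3 -1.6] op 7.7 t 16.25
[np.float64(3.0), np.float64(-7.0), np.float64(-52.0), np.float64(0.5), 0.0]
[np.float64(3.0), np.float64(-8.0), np.float64(-52.0), np.float64(0.0), 0.0]
[np.float64(3.0), np.float64(-8.0), np.float64(-52.0), np.float64(0.0), 0.0]
left turn 0.0
[[170 155 149 144 144 148 153 153]
 [176 173  79  64  66  68  80  87]
 [174 106  67  62  64  69  64  67]
 [154  73  70  66  66  69  66  68]
 [108  69  69  66  67  68  66  69]
 [ 68  67  67  71  70  68  67  70]
 [ 95  78  68  68  70  65  66  73]
 [ 97  96  94  93  77  68  67  73]]
[[173 174 169 169 170 173 172 176]
 [176 174 174 170 169 170 175 172]
 [175 176 173 174 170 174 174 173]
 [175 173 158 158 162 166 174 171]
 [174 155 155 100  83 145 170 176]
 [178 126 129 155 148 108 153 174]
 [176 166  97  78  74  82 107 174]
 [174 176 170 163 166 168 172 173]]
```

The knob is gone from its place and still held. Carry it to the yellow tray.

{"api": "arm_command", "payload": {"commands": [2, -7, -40, 0, 0, 2, -7, -42, 0, 0, 2, -6, -40, 0, 0, 2, -4, -32, 0, 0, 0, 0, 0, 0, 0]}}

```text
clock: 16.92
tool_pos: [0.5885, -0.358, 0.0335]
orientation: [-143.7, 87.9, 26.6]
force: [-0.8, 1.4, 0.0]
opening: 0.0081
```

```bash
python3 go.py -190 0 590 -362 10
```

```text
at [ 588.5 -358.    33.5] psi -189.7 q1,q6 [-16.   8.] toolx [33. 17.] F [-0.8  1.4  0. ] op 8.1 t 16.93
[np.float64(23.0), np.float64(4.0), np.float64(-1.0), np.float64(0.3), 0.0]
left turn 0.0
```

{"api": "arm_command", "payload": {"commands": [25, 4, -1, 0, 0, 12, 1, 0, 0, 0, 0, 0, 0, 0, 0]}}

```text
clock: 17.3
tool_pos: [0.5869, -0.3617, -0.0073]
orientation: [-137.3, 88.0, 33.1]
force: [0.3, -0.8, -0.8]
opening: 0.0081
```

```bash
python3 go.py -190 0 590 -362 -8.5
```

```text
at [ 586.9 -361.7   -7.3] psi -189.7 q1,q6 [-16.   8.] toolx [29. 19.] F [ 0.3 -0.8 -0.8] op 8.1 t 17.3
[np.float64(1.0), np.float64(-0.0), np.float64(-3.0), np.float64(0.3), 0.0]
left turn 0.0
```

{"api": "arm_command", "payload": {"commands": [1, 0, 0, 0, 25, 0, 0, 0, 0, 25, 0, 0, 0, 0, 25]}}

```text
clock: 17.68
tool_pos: [0.5873, -0.3621, -0.0063]
orientation: [-140.5, 88.0, 29.8]
force: [-0.2, -0.2, -0.5]
opening: 0.0216
```

{"api": "arm_command", "payload": {"commands": [-20, 0, 0, 0, 25, -55, 0, 0, 0, 25, -55, 0, 0, 0, 25, -20, 0, 0, 0, 25]}}

```text
clock: 18.18
tool_pos: [0.5822, -0.3651, 0.1523]
orientation: [-142.5, 88.0, 27.8]
force: [1.0, -0.4, -0.5]
opening: 0.0219
```

```bash
python3 go.py -202 28 520 -240 140 430 72 120
```

```text
at [ 582.2 -365.1  152.3] psi -189.7 q1,q6 [-17.   8.] toolx [31. 16.] F [ 1.  -0.4 -0.5] op 21.9 t 18.18
[np.float64(4.0), np.float64(-38.0), np.float64(28.0), np.float64(10.0), 28.0]
[np.float64(4.0), np.float64(-32.0), np.float64(34.0), np.float64(2.3), 28.0]
[np.float64(4.0), np.float64(-31.0), np.float64(35.0), np.float64(0.0), 28.0]
[np.float64(4.0), np.float64(-43.0), np.float64(33.0), np.float64(0.0), 28.0]
[np.float64(4.0), np.float64(-43.0), np.float64(33.0), np.float64(0.0), 28.0]
[np.float64(4.0), np.float64(-43.0), np.float64(33.0), np.float64(0.0), 28.0]
[np.float64(4.0), np.float64(-43.0), np.float64(33.0), np.float64(0.0), 28.0]
[np.float64(4.0), np.float64(-43.0), np.float64(33.0), np.float64(0.0), 28.0]
[np.float64(4.0), np.float64(-43.0), np.float64(33.0), np.float64(0.0), 28.0]
left turn 0.0
```

{"api": "arm_command", "payload": {"commands": [0, -38, 28, 10, 28, 0, -32, 34, 2, 28, 0, -31, 35, 0, 28, 0, -43, 33, 0, 28, 0, -43, 33, 0, 28]}}

```text
clock: 18.8
tool_pos: [0.4913, -0.1335, 0.164]
orientation: [-143.6, 87.2, 14.1]
force: [0.6, 0.7, 1.0]
opening: 0.0246
```

{"api": "arm_command", "payload": {"commands": [2, -43, 33, 0, 28, 2, -43, 33, 0, 28, 2, -43, 33, 0, 28, 2, -43, 33, 0, 28, 0, 0, 0, 0, 28]}}

```text
clock: 19.42
tool_pos: [0.434, 0.0854, 0.1657]
orientation: [-141.6, 86.2, 16.4]
force: [1.1, -0.0, 0.2]
opening: 0.0246
```

```bash
python3 go.py -202 28 431 72 60
```

```text
at [434.   85.4 165.7] psi -202.0 q1,q6 [ 38. -61.] toolx [63. 19.] F [ 1.1 -0.   0.2] op 24.6 t 19.43
[np.float64(53.0), np.float64(9.0), np.float64(2.0), np.float64(-0.0), 28.0]
[np.float64(53.0), np.float64(9.0), np.float64(2.0), np.float64(0.0), 28.0]
left turn 0.0
```

{"api": "arm_command", "payload": {"commands": [45, 9, 2, 0, 28, 45, 9, 2, 0, 28, 20, 1, 0, 0, 28, 0, 0, 0, 0, 28]}}

```text
clock: 19.92
tool_pos: [0.4337, 0.0725, 0.0587]
orientation: [-139.6, 85.5, 18.6]
force: [0.0, -0.5, -0.1]
opening: 0.0247
```

```bash
python3 go.py -202 28 431 72.5 30 431 72.5 -5
```

```text
at [433.7  72.5  58.7] psi -201.9 q1,q6 [ 37. -60.] toolx [74. 25.] F [ 0.  -0.5 -0.1] op 24.7 t 19.93
[np.float64(28.0), np.float64(2.0), np.float64(4.0), np.float64(0.1), 28.0]
[np.float64(35.0), np.float64(2.0), np.float64(2.0), np.float64(0.0), 28.0]
left turn 0.0
```

{"api": "arm_command", "payload": {"commands": [28, 2, 4, 0, 28, 28, 2, 3, 0, 28, 8, 0, 1, 0, 28, 0, 0, 0, 0, 28]}}

```text
clock: 20.42
tool_pos: [0.4349, 0.0752, -0.0007]
orientation: [-138.4, 84.9, 19.7]
force: [-0.1, 0.6, 0.1]
opening: 0.0246
```

```bash
python3 go.py -202 28 431.2 72.5 -12
```

```text
at [434.9  75.2  -0.7] psi -202.0 q1,q6 [ 37. -62.] toolx [83. 30.] F [-0.1  0.6  0.1] op 24.6 t 20.43
[np.float64(11.0), np.float64(5.0), np.float64(3.0), np.float64(0.0), 28.0]
left turn 0.0
```

{"api": "arm_command", "payload": {"commands": [6, 4, 3, 0, 28, 5, 1, 1, 0, 28, 0, 0, 0, 0, 28]}}

```text
clock: 20.8
tool_pos: [0.4316, 0.0731, -0.0106]
orientation: [-137.8, 84.7, 20.4]
force: [0.6, -0.4, 0.7]
opening: 0.0243
```

{"api": "arm_command", "payload": {"commands": [3, 0, 0, 0, 28, 0, 0, 0, 0, 28]}}

```text
clock: 21.05
tool_pos: [0.4322, 0.0734, -0.0135]
orientation: [-137.7, 84.7, 20.4]
force: [0.8, 0.3, 0.4]
opening: 0.0252
```

```bash
python3 go.py -202 28 431.2 72.5 -18
python3 - <<'E'
from h import *
s=snapshot("side"); o=get_obs()
cv2.imwrite("pics/s10.png",cv2.resize(s["frame"][225:345,290:390],None,fx=5,fy=5,interpolation=cv2.INTER_CUBIC))
print(((proj(s,o["tool_pos"])-[290,225])*5).round(0))
E
```

```text
at [432.2  73.4 -13.5] psi -202.0 q1,q6 [ 37. -62.] toolx [87. 32.] F [0.8 0.3 0.4] op 25.2 t 21.05
[np.float64(4.0), np.float64(1.0), np.float64(1.0), np.float64(0.0), 28.0]
left turn 0.0
[226. 521.]
```

View pics/s10.png

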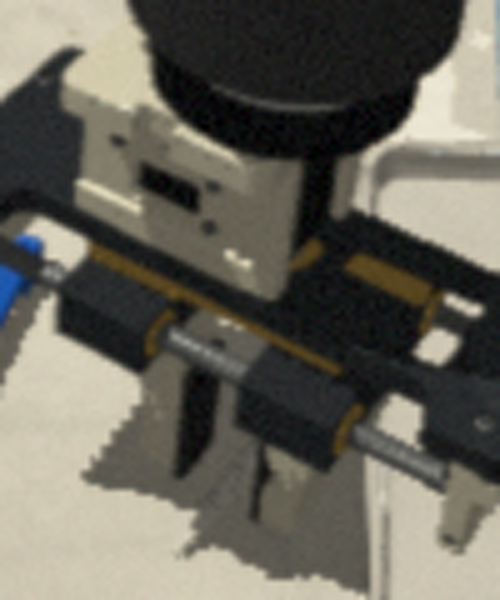

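The fingertips at crop (185,475) and (270,525) straddle the bar, clear of the metal tray. Down gently, watching the force.

{"api": "arm_command", "payload": {"commands": [2, 0, 0, 0, 28, 0, 0, 0, 0, 28]}}

```text
clock: 21.35
tool_pos: [0.4325, 0.0736, -0.0154]
orientation: [-137.7, 84.6, 20.5]
force: [0.6, -0.8, -0.6]
opening: 0.0249
```

{"api": "arm_command", "payload": {"commands": [2, 0, 0, 0, 28, 0, 0, 0, 0, 28]}}

```text
clock: 21.6
tool_pos: [0.4327, 0.0737, -0.0176]
orientation: [-137.7, 84.7, 20.4]
force: [-1.2, -0.3, -0.5]
opening: 0.0246
```

{"api": "arm_command", "payload": {"commands": [1.5, 0, 0, 0, 28, 0, 0, 0, 0, 28]}}

```text
clock: 21.85
tool_pos: [0.4329, 0.0738, -0.0192]
orientation: [-137.7, 84.6, 20.5]
force: [0.1, 0.6, 0.1]
opening: 0.0244
```

{"api": "arm_command", "payload": {"commands": [0, 0, 0, 0, 0, 0, 0, 0, 0, 0, 0, 0, 0, 0, 0, 0, 0, 0, 0, 0]}}

```text
clock: 22.35
tool_pos: [0.4329, 0.0738, -0.0191]
orientation: [-137.7, 84.6, 20.5]
force: [-0.4, 0.8, -0.1]
opening: 0.0068
```

{"api": "arm_command", "payload": {"commands": [0, 0, 0, 0, 0, 0, 0, 0, 0, 0]}}

```text
clock: 22.6
tool_pos: [0.4329, 0.0737, -0.0192]
orientation: [-137.7, 84.7, 20.4]
force: [1.2, -0.3, -0.4]
opening: 0.0062
```

{"api": "arm_command", "payload": {"commands": [-15, 0, 0, 0, 0, -30, 0, 0, 0, 0, 0, 0, 0, 0, 0]}}

```text
clock: 22.98
tool_pos: [0.4284, 0.0719, 0.0263]
orientation: [-138.0, 84.7, 20.2]
force: [0.1, 0.8, 0.0]
opening: 0.0066
```

```bash
python3 go.py -98 0 583 9.5 35
```

```text
at [428.4  71.9  26.3] psi -202.0 q1,q6 [ 37. -62.] toolx [86. 32.] F [0.1 0.8 0. ] op 6.6 t 22.98
[np.float64(1.0), np.float64(0.0), np.float64(-56.0), np.float64(-10.0), 0.0]
[np.float64(1.0), np.float64(10.0), np.float64(-55.0), np.float64(-10.0), 0.0]
[np.float64(1.0), np.float64(19.0), np.float64(-52.0), np.float64(-10.0), 0.0]
left turn -74.0
```

The bar is held (6.6 mm). Before carrying it, check how close the big housing is to the 193 mm gripper body over the blue tray.

Run:
```python
from h import *
t=snapshot("top"); s=snapshot("side")
for z in (0,.05,.1,.15,.2):
    print(z,"top right edge",onz(t,189,110,z)[:2].round(3),"lower-right",onz(t,186,160,z)[:2].round(3),"side topcorner",onz(s,224,287,z)[:2].round(3),"side low",onz(s,222,335,z)[:2].round(3))
```

```text
0 top right edge [0.717 0.119] lower-right [0.6   0.125] side topcorner [0.643 0.026] side low [0.607 0.124]
0.05 top right edge [0.703 0.104] lower-right [0.591 0.11 ] side topcorner [0.617 0.07 ] side low [0.584 0.159]
0.1 top right edge [0.69 0.09] lower-right [0.583 0.095] side topcorner [0.591 0.115] side low [0.561 0.194]
0.15 top right edge [0.676 0.075] lower-right [0.575 0.08 ] side topcorner [0.564 0.159] side low [0.538 0.23 ]
0.2 top right edge [0.662 0.061] lower-right [0.567 0.066] side topcorner [0.538 0.204] side low [0.516 0.265]
```

The housing's right wall stands at y of about 0.12 (both views agree). The body's far edge would reach at most about 0.11, so I'll place the bar a few mm to the near right. I'll turn it at a clear spot first, by +75°, so the tool's tilt leaves the bar almost level.

```bash
python3 go.py -277.4 0 500 -20 60 502 -20 60
```

```text
at [427.2  71.2  24.6] psi -202.0 q1,q6 [ 37. -62.] toolx [83. 30.] F [ 0.3  0.2 -0.8] op 6.6 t 23.07
[np.float64(-11.0), np.float64(19.0), np.float64(-35.0), np.float64(10.0), 0.0]
[np.float64(-11.0), np.float64(12.0), np.float64(-37.0), np.float64(10.0), 0.0]
[np.float64(-11.0), np.float64(6.0), np.float64(-39.0), np.float64(10.0), 0.0]
[np.float64(0.0), np.float64(-2.0), np.float64(-1.0), np.float64(10.0), 0.0]
left turn 35.4
```

{"api": "arm_command", "payload": {"commands": [-16, 19, -35, 0, 0, -14, 19, -35, 10, 0, -11, 12, -37, 10, 0, 0, 0, 0, 10, 0, 0, 0, 0, 10, 0]}}

```text
clock: 23.7
tool_pos: [0.4998, -0.025, 0.0653]
orientation: [-97.5, 85.4, 19.5]
force: [-1.0, 0.6, 0.4]
opening: 0.0063
```

{"api": "arm_command", "payload": {"commands": [0, 0, 0, 10, 0, 0, 0, 0, 10, 0, 0, 0, 0, 10, 0, 0, 0, 0, 5.4, 0]}}

```text
clock: 24.2
tool_pos: [0.4972, -0.0264, 0.0599]
orientation: [-60.5, 85.9, 19.7]
force: [0.5, -0.2, -0.3]
opening: 0.0065
```

```bash
sed -i 's/    if cur>20: cur-=360/    if cur>psi+180: cur-=360/' go.py; python3 go.py -277.4 0 591 4 40
```

```text
at [497.2 -26.4  59.9] psi -279.7 q1,q6 [  20. -119.] toolx [68. 24.] F [ 0.5 -0.2 -0.3] op 6.5 t 24.2
[np.float64(13.0), np.float64(-43.0), np.float64(23.0), np.float64(-2.3), 0.0]
[np.float64(13.0), np.float64(-44.0), np.float64(21.0), np.float64(0.0), 0.0]
left turn 0.0
```

{"api": "arm_command", "payload": {"commands": [5, -30, 15, -2, 0, 5, -30, 14, 0, 0, 5, -27, 14, 0, 0, 0, 0, 0, 0, 0]}}

```text
clock: 24.7
tool_pos: [0.5902, 0.0033, 0.0458]
orientation: [-62.1, 86.3, 20.0]
force: [0.2, 0.6, -0.9]
opening: 0.0068
```

```bash
python3 go.py -277.4 0 591 4 5 591 4 -13
```

```text
at [590.2   3.3  45.8] psi -277.8 q1,q6 [  19. -117.] toolx [60. 22.] F [ 0.2  0.6 -0.9] op 6.8 t 24.7
[np.float64(41.0), np.float64(2.0), np.float64(-0.0), np.float64(-0.4), 0.0]
[np.float64(18.0), np.float64(1.0), np.float64(-1.0), np.float64(0.0), 0.0]
left turn 0.0
```

{"api": "arm_command", "payload": {"commands": [25, 1, 0, 0, 0, 20, 1, 0, 0, 0, 0, 0, 0, 0, 0]}}

```text
clock: 25.08
tool_pos: [0.5877, 0.0035, -0.0035]
orientation: [-61.6, 86.7, 20.5]
force: [0.4, 0.1, 0.2]
opening: 0.0063
```

```bash
python3 go.py -277.4 0 591 4 -14;  python3 - <<'E'
from h import *
s=snapshot("side"); o=get_obs()
cv2.imwrite("pics/s11.png",cv2.resize(s["frame"][190:320,190:330],None,fx=4,fy=4,interpolation=cv2.INTER_CUBIC))
E
```

```text
at [587.7   3.5  -3.5] psi -277.9 q1,q6 [  19. -117.] toolx [55. 20.] F [0.4 0.1 0.2] op 6.3 t 25.07
[np.float64(11.0), np.float64(-3.0), np.float64(1.0), np.float64(-0.5), 0.0]
left turn 0.0
```

View pics/s11.png

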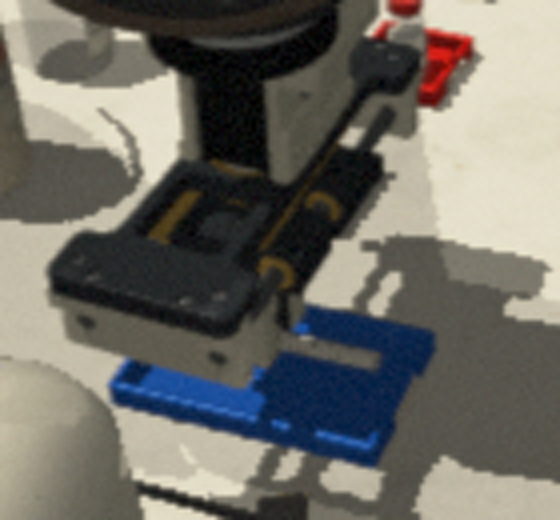

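The bar lies lengthwise over the blue tray (its blunt end at crop 380,358), and the body is clear of the housing. That was my last view, so further checks will be numeric. Lower the last 12 mm.

{"api": "arm_command", "payload": {"commands": [8, -2, 0, 0, 0, 0, 0, 0, 0, 0]}}

```text
clock: 25.38
tool_pos: [0.5913, 0.0035, -0.0098]
orientation: [-61.9, 86.5, 20.2]
force: [-0.6, -0.5, -0.2]
opening: 0.0064
```

{"api": "arm_command", "payload": {"commands": [3, 0, 0, 0, 0, 0, 0, 0, 0, 0]}}

```text
clock: 25.62
tool_pos: [0.592, 0.0037, -0.0121]
orientation: [-62.0, 86.4, 20.1]
force: [0.3, -0.3, -0.4]
opening: 0.006
```

{"api": "arm_command", "payload": {"commands": [2, 0, 0, 0, 0, 0, 0, 0, 0, 0]}}

```text
clock: 25.88
tool_pos: [0.5923, 0.0039, -0.0138]
orientation: [-62.0, 86.4, 20.1]
force: [0.6, -0.2, 0.9]
opening: 0.0063
```

{"api": "arm_command", "payload": {"commands": [2, 0, 0, 0, 0, 0, 0, 0, 0, 0]}}

```text
clock: 26.12
tool_pos: [0.5925, 0.0039, -0.0159]
orientation: [-62.1, 86.4, 20.0]
force: [-0.6, -0.1, 1.0]
opening: 0.0064
```

{"api": "arm_command", "payload": {"commands": [0, 0, 0, 0, 17, 0, 0, 0, 0, 17, 0, 0, 0, 0, 17]}}

```text
clock: 26.5
tool_pos: [0.5926, 0.0039, -0.0158]
orientation: [-62.1, 86.3, 20.0]
force: [-0.1, 0.5, 0.4]
opening: 0.0152
```

{"api": "arm_command", "payload": {"commands": [-15, 0, 0, 0, 17, -35, 0, 0, 0, 17, -55, 0, 0, 0, 17, -55, 0, 0, 0, 17, -30, 0, 0, 0, 17]}}

```text
clock: 27.12
tool_pos: [0.5794, -0.001, 0.1814]
orientation: [-62.6, 86.5, 19.5]
force: [0.7, 0.4, -0.2]
opening: 0.0151
```

```bash
python3 go.py -277.4 17 420 200 240 340 440 240
```

```text
at [579.4  -1.  181.4] psi -277.8 q1,q6 [  19. -117.] toolx [57. 20.] F [ 0.7  0.4 -0.2] op 15.1 t 27.12
[np.float64(-13.0), np.float64(36.0), np.float64(36.0), np.float64(-0.4), 17.0]
[np.float64(-13.0), np.float64(36.0), np.float64(36.0), np.float64(0.0), 17.0]
[np.float64(-13.0), np.float64(36.0), np.float64(36.0), np.float64(0.0), 17.0]
[np.float64(-13.0), np.float64(36.0), np.float64(36.0), np.float64(0.0), 17.0]
[np.float64(-13.0), np.float64(36.0), np.float64(36.0), np.float64(0.0), 17.0]
[np.float64(0.0), np.float64(22.0), np.float64(46.0), np.float64(0.0), 17.0]
[np.float64(0.0), np.float64(22.0), np.float64(46.0), np.float64(0.0), 17.0]
[np.float64(0.0), np.float64(22.0), np.float64(46.0), np.float64(0.0), 17.0]
[np.float64(0.0), np.float64(22.0), np.float64(46.0), np.float64(0.0), 17.0]
[np.float64(0.0), np.float64(22.0), np.float64(46.0), np.float64(0.0), 17.0]
left turn 0.0
```

{"api": "arm_command", "payload": {"commands": [-35, 36, 30, 0, 17, -25, 36, 36, 0, 17, -13, 36, 36, 0, 17, -5, 36, 36, 0, 17, 0, 36, 36, 0, 17]}}

```text
clock: 27.75
tool_pos: [0.4186, 0.1969, 0.2663]
orientation: [-60.0, 85.8, 21.7]
force: [0.2, 1.7, 0.5]
opening: 0.015
```

{"api": "arm_command", "payload": {"commands": [0, 22, 46, 0, 17, 0, 22, 46, 0, 17, 0, 22, 46, 0, 17, 0, 22, 46, 0, 17, 0, 0, 0, 0, 17]}}

```text
clock: 28.38
tool_pos: [0.3519, 0.3981, 0.2755]
orientation: [-55.6, 85.3, 26.4]
force: [-0.5, -0.2, -0.6]
opening: 0.0149
```

Run:
```python
from h import *
t=snapshot("top"); f=t["frame"]; print(get_obs()["tool_pos"]); cv2.imwrite("pics/tend.png",f)
hsv=cv2.cvtColor(f,cv2.COLOR_BGR2HSV)
def blob(box,m,z,n):
    x0,x1,y0,y1=box; m=m[y0:y1,x0:x1].astype(np.uint8)
    k,l,st,c=cv2.connectedComponentsWithStats(m)
    if k<2: print(n,"none"); return
    i=1+np.argmax(st[1:,4]); q=np.argwhere(l==i)[:,::-1]+[x0,y0]
    w=np.array([onz(t,u,v,z)[:2] for u,v in q],np.float32)*1000; r=cv2.minAreaRect(w)
    print(n,"px",(c[i]+[x0,y0]).round(1),st[i,4],"mm",np.mean(w,0).round(1),"rect",np.round(r[0],1),np.round(r[1],1),round(r[2],1))
sat=hsv[...,1]; g=f.max(2)
blob((217,257,140,196),(sat<110)&(g>60),.007,"bar in blue")
blob((383,416,144,178),(sat<90)&(g>80),.015,"knob in yellow")
b0=cv2.imread("pics/top0.png")
for n,bx,z in(("grey",(345,370,205,240),.051),("tube",(435,475,190,230),.11),("oldred",(295,320,220,250),0),("oldknob",(388,412,218,242),0)):
    x0,x1,y0,y1=bx; print(n,"mean abs diff",np.abs(f[y0:y1,x0:x1].astype(int)-b0[y0:y1,x0:x1]).mean().round(1))
h=hsv[...,0]
blob((325,365,145,185),((h<8)&(sat>120)),.013,"red all")
print(f[145:185:2,328:362:2].max(2))
print(f[140:174:2,276:310:2].max(2))
```

```text
[0.35230534 0.39679861 0.27575101]
bar in blue px [253.6 174.1] 275 mm [563.3 -32.2] rect [578.5 -29.8] [ 15.9 126.6] 89.7
knob in yellow px [398.5 160.5] 80 mm [ 586.6 -361.2] rect [ 586.7 -361.3] [20.3 20.6] 88.2
grey mean abs diff 10.3
tube mean abs diff 2.9
oldred mean abs diff 25.9
oldknob mean abs diff 8.1
red all px [342.7 164.6] 623 mm [ 580.2 -235.2] rect [ 579.7 -235.2] [58.1 59.4] 79.3
[[157 149 155 155 159 156 154 155 156 156 157 156 155 155 153 154 155]
 [153 154 156 156 158 157 157 157 155 155 156 154 156 156 155 155 156]
 [157 155 156 142 140 146 154 149 155 157 149 159 153 157 154 154 157]
 [155 154 118 124 137 137 131 123 128 141 136 135 156 148 154 159 155]
 [158 151 117  48  56  68  87  95  98 104 122 137 132 126 132 148 155]
 [152 148 120  92  85 125  63  43  39  40  44  50  79  92 122 130 156]
 [154 143 130 133 147 150 142 110 110 100 100  91  62  60 125 143 156]
 [155 142 118 150 143 140 123 139 131 111 124 131 147 134 129 155 154]
 [155 124  96 145 149 113 120 125 121 116 124 138 146 138 127 156 157]
 [155 120 108 145 142  91 118 121 122 105 131 147 141 120 125
[... 1228 characters left out ...]
 11  25  25  20  18  22  16  82  38  25  19  23  22 137 156]
 [157 100   7  25  23  62  42  17  31 100  29  26  21  13  65 151 155]
 [155  71   7  23  23  23  72  84  85  44  14  26  26  22  71 158 156]
 [153  30  13  22  25  20  11  33  31  14  16  26  29  14  84 153 156]
 [147  15  10  22  21  15   9   9   3   7  17  28  22  12  86 155 153]
 [136  18  16  18  19  13   0  10  13   8  17  20  21  17  90 153 156]
 [147  35  10  14  17  16  18   1  10  15   4  23  18  15 140 154 157]
 [158  75  73  68  77  61  44  51  47  29  12  14  16  23 154 153 156]
 [156 153 130 131 115  69  71  73  73  65  64  59  50  81 156 157 153]
 [155 153 158 151 158 153 155 133 157 153 133 131 114 104 155 155 153]]
```

Run:
```python
from h import *
t=snapshot("top"); f=t["frame"]; b0=cv2.imread("pics/top0.png")
th=np.radians(-7.7); ux=np.array([np.cos(th),np.sin(th)]); uy=np.array([-ux[1],ux[0]]); c=np.array([582,9.5])
hsv=cv2.cvtColor(f,cv2.COLOR_BGR2HSV)
pts=[]
for v in range(135,200):
    for u in range(212,262):
        w=onz(t,u,v,.007)[:2]*1000-c
        if abs(w@ux)<57 and abs(w@uy)<29 and hsv[v,u,1]<140 and f[v,u,2]>60: pts.append([w@ux,w@uy])
pts=np.array(pts,np.float32); r=cv2.minAreaRect(pts); print("bar in tray frame",len(pts),np.round(r[0],1),np.round(r[1],1),round(r[2],1),pts.min(0),pts.max(0))
# grey cap & tube: template matching old->new
for img,n,bx in((t,"grey",(350,365,212,228)),(t,"tube",(446,466,196,216)),):
    x0,x1,y0,y1=bx; T=b0[y0:y1,x0:x1]; S=f[y0-8:y1+8,x0-8:x1+8]
    m=cv2.matchTemplate(S,T,cv2.TM_CCOEFF_NORMED); _,mx,_,l=cv2.minMaxLoc(m); print(n,"shift px",l[0]-8,l[1]-8,round(mx,2))
s=snapshot("side"); g=s["frame"]; a0=cv2.imread("pics/side0.png")
for n,bx in(("greyS",(340,357,182,210)),("tubeS",(340,358,124,168))):
    x0,x1,y0,y1=bx; m=cv2.matchTemplate(g[y0-8:y1+8,x0-8:x1+8],a0[y0:y1,x0:x1],cv2.TM_CCOEFF_NORMED); _,mx,_,l=cv2.minMaxLoc(m); print(n,l[0]-8,l[1]-8,round(mx,2))
# vials: expected upright cap pixels vs seen
T=a0[210:240,345:363]; m=cv2.matchTemplate(g[170:230,270:320],T,cv2.TM_CCOEFF_NORMED); _,mx,_,l=cv2.minMaxLoc(m); print("red found at shift",l[0]+270-345,l[1]+170-210,round(mx,2),"expected",(proj(s,[.580,-.235,.029])-proj(s,[.4275,-.153,.026])).round(1))
T=a0[247:278,325:343]; m=cv2.matchTemplate(g[200:265,240:300],T,cv2.TM_CCOEFF_NORMED); _,mx,_,l=cv2.minMaxLoc(m); print("black",l[0]+240-325,l[1]+200-247,round(mx,2),"expected",(proj(s,[.603,-.1196,.029])-proj(s,[.4525,-.0407,.026])).round(1))
```

```text
bar in tray frame 132 [-1.6 -2.1] [ 8.8 84. ] 90.0 [-43.635067   -6.4636283] [40.366116  2.33429 ]
grey shift px 0 0 0.94
tube shift px 0 0 0.99
greyS -6 -4 0.49
tubeS -5 0 0.61
red found at shift -64 -30 0.38 expected [-62.6 -28.9]
black -68 -35 0.45 expected [-66.5 -35. ]
```

Run:
```python
from plant import *
print(get_obs()["clock"],abs(get_obs()["qvel"]).max()); print(close_job())
```

```text
28.525 1.0043714253520442
the job is handed in; nothing more can be done
None
```

I sorted everything in the order asked and handed the job in at 28.5 s, with the arm well clear. The order was red vial, black vial, knob, then ear bar.

**Last checks:**
- **Knob:** in the top view it is centred in the yellow tray, about 1–2 mm off the middle.
- **Ear bar:** it lies along the blue tray's length, about 2 mm off centre, with under 1° of skew.
- **Red and black vials:** both stood upright in their trays in the side pictures after release. The final side-view match found both within 1.5 px of where they should be, but only weakly (0.38 and 0.45).
- **Grey vial and blue tube:** neither shifted at all in the top view (match 0.94 and 0.99). The side-view match was poor (0.49 and 0.61, shifts of 5–7 px). I put that down to the arm and its shadow, but had no pictures left to confirm it.

**What went wrong or disagreed:**
- **Reported tool position:** the fingertips sat about 15–20 mm higher than reported. The vials were therefore held by their caps, and the first try at the knob closed on nothing. I worked out the offset from the pictures; the second try took the knob by its hub.
- **Tool tilt:** the tool drifted up to 5° off vertical during the moves. I chose the bar's turning direction so that it came down nearly level.

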